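Hang a loaded brick carrier on the sloped gravity rail

TASK

Pick up the brick carrier by its grip tongue and hook its saddle over the sloping bar of the rail stand, somewhere in the upper half of the bar, setting it down on the bar rather than dropping it. Let go there, so that it slides down by itself until it rests fully home against the stop at the low end, hanging from the bar; do not push or carry it down. Leave the tape dispenser and the wrapped block where they are, and let go of everything at the end.

Things in the scene. Friction and masses are not known exactly. Their poses are not given: they have to be found in the camera images.
- carrier: Loose brick carrier, about 0.36 kg, standing upright, 157 mm tall: aluminium tray 72 x 110 mm, dark brown brick 46 x 100 x 60 mm strapped on it, a 60 mm wide upright plate, a black grip tongue on the plate, a roof-shaped hook (saddle) on top. Origin: tray's underside, centred below the saddle. z up, x from tongue towards saddle (away from the robot), y along the saddle.
- carrier_grip (a point): Middle of the carrier's grip tongue (axes as the carrier's), 115 mm above the tray's underside. Tongue 24 mm wide (y; flat upright sides to pinch), 46 mm long (x), 26 mm high, pointing at -x: free end 20 mm towards -x, upright plate 26 mm towards +x. The weight hangs below the saddle, 46 mm off this point: grip firmly (about 50 N).
- carrier_saddle (a point): Where the bar's axis lies when the saddle sits on it: 46 mm in +x, 22 mm in +z from carrier_grip (carrier's axes). Inverted V, 60 mm long along y, open below, mouth 32 mm wide (16 mm each side in x); its far (+x) lip ends 17 mm below this point. Brick top 73 mm below, tray underside 137 mm below; brick from 15 mm (-x) to 31 mm (+x) of it.
- rail: Fixed sloping bar of the rail stand: slippery steel, diameter 14 mm. Origin on its axis, half-way along, 210 mm above the table. y runs along the bar uphill at 9 degrees; x level, across it, away from the robot. It spans 170 mm each way between wooden end boards (30 mm each side of the bar). The carrier fits with its saddle point at y = -128 mm (home) to +95 mm; seated, it tilts with the bar and slides home in 1.5 s.
- step_top (a point): Centre of the top of the fixed low wooden step on which the carrier and the wrapped block stand: 150 mm (x) by 660 mm (y), 50 mm high.
- stop (a point): Centre of the rubber stop pad on the inner face of the low end board; the brick comes to rest against it. Pad 50 mm wide, 90 mm high, facing uphill.
- lamp_edge (a point): Middle of the lower front edge of the fixed strip lamp that runs level above the whole bar, 370 mm above the table, 48 mm in front of the bar; lamp 62 mm deep, 30 mm high, 420 mm long. On the bar, the tongue is right below this edge: the gripper must lean back towards the robot, 25 to 30 degrees from vertical, fingers pointing forward and down.
- wrapped_block: Bystander: a block wrapped in grey paper, 65 x 120 x 55 mm, loose, origin at its underside's centre. Leave it where it is.
- tape_dispenser: Bystander: mint-green tape dispenser, 160 x 55 x 106 mm, loose, origin at its underside's centre. Leave it where it is.
Not all that is in view belongs to the job. There is more than one size of the carrier; the one meant has the size given above.

How it is judged:
On the way, in this order (a step that is already met when the one before it is completed fails the run):
1. the carrier, still held by the fingers, has its saddle on the bar in the upper half of the bar (x of carrier_saddle in the frame of rail between -0.014 and 0.014 m and z of carrier_saddle in the frame of rail between -0.008 and 0.014 m and y of carrier_saddle in the frame of rail between 0 and 0.125 m and contact force between the fingers and carrier above 0.5 N), for 0.05 s.
2. the carrier is let go and hangs on the bar, still at least 80 mm uphill of its home (x of carrier_saddle in the frame of rail between -0.014 and 0.014 m and z of carrier_saddle in the frame of rail between -0.008 and 0.014 m and y of carrier_saddle in the frame of rail above -0.048 m and contact force between the fingers and carrier below 0.05 N), for 0.05 s.
At the end, for the whole second after the job is handed in: The carrier hangs with its saddle on the bar (saddle point within 14 mm of the bar's axis), within about 12 mm of home against the stop at the low end, upright within 17 degrees, in line with the bar, at rest, touched by nothing but the rail stand (x of carrier_saddle in the frame of rail between -0.014 and 0.014 m and z of carrier_saddle in the frame of rail between -0.008 and 0.014 m and y of carrier_saddle in the frame of rail between -0.14 and -0.116 m and angle between carrier's own z axis and vertical below 0.3 rad and angle between the y axis of carrier and the y axis of rail, either way round below 0.2 rad and linear speed of carrier below 0.02 m/s and contact force between carrier and rail above 0.5 N and contact force between the fingers and carrier below 0.05 N).
It fails at once if the fingers push or carry the carrier while its saddle is on the bar less than 60 mm uphill of its home (x of carrier_saddle in the frame of rail between -0.03 and 0.03 m and z of carrier_saddle in the frame of rail between -0.03 and 0.05 m and y of carrier_saddle in the frame of rail between -0.17 and -0.068 m and contact force between the fingers and carrier above 0.3 N).
It fails at once if the wrapped block is moved by more than 30 mm (distance of wrapped_block from where it was at the start of the episode above 0.03 m).
It fails at once if the tape dispenser is moved by more than 30 mm (distance of tape_dispenser from where it was at the start of the episode above 0.03 m).
It also fails if it takes over 48 s, if anything falls off the work surface, if the arm or the gripper's body presses on something with over 40 N, if the wrist force passes 120 N, or if a joint passes its speed limit or range.

ROBOT

A 6-joint arm with a two-finger parallel gripper is mounted at the origin on the work surface. World frame = base frame: x ahead of the robot, y to its left, z up, the work surface at z = 0. Lengths are in m, angles in rad, forces in N, time in s.
With the tool pointing down it reaches from about 0.25 to 0.775 m from the base axis. Payload 4 kg.
Tool frame: the origin (TCP) lies midway between the tips of the shut fingers; the grasp point (between the pads) lies 19 mm behind it; z points along the fingers, y is the direction in which the jaws open and shut (so a half turn about z gives the same grasp; the last joint's range is limited). The gripper opens to 94 mm and grips with 3 to 60 N. Pads are 16 mm wide; open, the fingers measure 119 mm over their backs; the gripper's body (75 mm by 177 mm) begins 78 mm behind the grasp point.
Start: joints at [-1.307, 0.087, 1.371, -0, 1.684, -0.103], TCP at [0.197, -0.513, 0.206] pointing down, gripper open.
Joint ranges: [-3.1, 3.1], [-0.76, 2.03], [0.27, 2.55], [-1.08, 4.22], [0.17, 2.65], [-2.57, 2.57]. Speed limits (rad/s): [2.79, 2.79, 3.14, 3.14, 3.14, 3.14].

INTERFACE

Orientations are given as [roll, pitch, yaw] about the fixed x, y, z axes, in that order (R = Rz(yaw) Ry(pitch) Rx(roll)).
In Python, from bench import robot, cams gives the robot as it stands.
- The arm moves only by the tool step_arm, never from a script. Its argument "plan" is a list that holds one entry, the list of rows, each a list of 5 numbers: the shift along the world's x, y, z in mm, then the turn about the world's z in rad, then the opening in per cent of the stroke, from 0 (shut) to 100 (fully open). In form: [[[tx, ty, tz, turn, fingers], ...]]. A call has 1 to 8 rows; each row is the pose to reach, as a shift and turn from the pose commanded when the call began; what a row does not reach only later rows make up. A row lasts 1/12 s, in which the tool goes at most 41.7 mm and 7.16 degrees, less where a joint would pass 70% of its speed; a pose out of reach is approached as far as the arm can. A call with a gripper value outside its range is refused whole. The fingers move at their own pace and stop on an object; the grip force is fixed at half the most. Time passes only in rows, so rows that repeat a pose let the fingers close. It gives the time, the measured TCP pose, the force and the opening at its end, in the units of the state.
- robot.get_obs(): the state, without advancing time (a new reading comes with each control period).
- cams.snapshot(name): name is "side" or "top"; returns a dict with "frame" (480x640x3 uint8, red, green, blue), "camera_matrix" (3x3 intrinsics, pixels), "origin" and "attitude" of the camera in the world. Camera axes: x right, y down, z forward; pixel columns grow to the right and rows downward; lengths in m; the calibration is good to about 2 mm. A picture is of the moment at which its call begins. There is no depth.
- robot.close_job(): hands the job in, once; it reports no verdict.
The state is a dict: "time": time; "joint_positions": joint angles; "qvel": joint speeds; "joint_torque": joint torques, N m; "tool_pos": TCP position; "ee_rot": TCP orientation; "wrist_force": force on the tool from outside, world axes, zero at the start; "wrist_torque": the same for the moment, N m; "width": finger opening in m.
Only numpy, scipy, OpenCV 4.12 (cv2) and the standard library are available. Lean on these libraries where they do the work, as an engineer would, in place of code of your own. Each camera call takes 0.05 s, during which the arm holds its last target. There are 200 camera calls.

## Working session

There is one attempt and no reset: what is moved stays moved. The work goes in short steps, Python scripts to look and compute and a tool call to move; the robot and the scene stay as the last step left them, time stands still between calls to the robot, and variables do not carry over. Pictures are saved under pics/ and viewed, about 8 in all and at most 12, crops included, and the job is handed in when it is done.

Besides the shell and the picture viewer there is one more tool, called after ">>>" as a command line: name --argument value ..., lists and objects as JSON in quotes. step_arm: Moves the arm, as the interface text tells. Its arguments: {"type":"object","properties":{"plan":{"type":"array"}},"required":["plan"]}

```bash
ls; mkdir -p pics; python3 - <<'E'
from bench import robot, cams
import cv2,pickle
print(robot.get_obs())
for n in("side","top"):
    s=cams.snapshot(n); pickle.dump(s,open(f"{n}.pkl","wb")); cv2.imwrite(f"pics/{n}0.png",s["frame"][:,:,::-1])
    print(n,s["camera_matrix"],s["origin"],s["attitude"])
E
```

```text
pics
{'time': 0.0, 'joint_positions': array([-1.30707441e+00,  8.79487884e-02,  1.37228794e+00,  6.34757358e-06,
        1.68366408e+00, -1.03112076e-01]), 'qvel': array([ 0.00086944,  0.00011007,  0.00037188, -0.00158845,  0.00014383,
        0.00112926]), 'joint_torque': array([-1.31872865e-03, -3.40191185e+01, -3.02424359e+01,  7.15901772e-02,
        3.32209328e-02, -1.62679712e-04]), 'tool_pos': array([ 0.19710134, -0.51283912,  0.20429055]), 'ee_rot': array([-3.13929741e+00, -2.43852288e-04,  3.66834420e-01]), 'wrist_force': array([-0.19155273,  0.53530528, -0.79012879]), 'wrist_torque': array([ 0.03740469,  0.04189007, -0.00842409]), 'width': 0.09383359134139602}
side [[489.82598313   0.         320.03158381]
 [  0.         489.82598313 240.55330719]
 [  0.           0.           1.        ]] [ 0.99043771 -0.50729847  1.19173358] [-2.57627787  0.00404022  0.81716766]
top [[520.41510979   0.         319.10826781]
 [  0.         520.41510979 237.56876184]
 [  0.           0.           1.        ]] [ 0.30043445 -0.11661043  1.42606527] [-2.93755351 -0.00447067 -1.4911886 ]
```

View pics/side0.png

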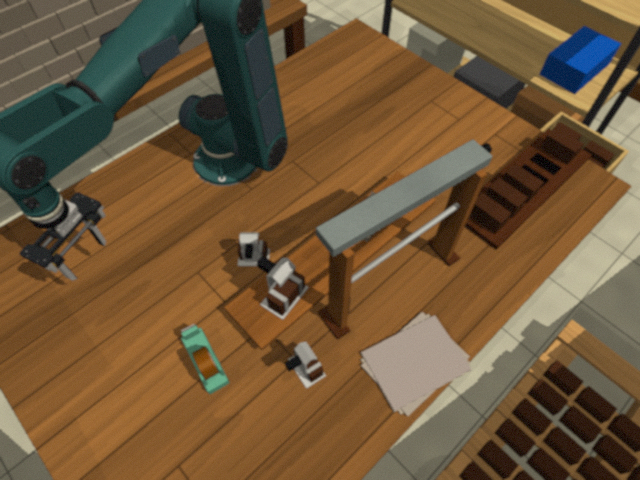

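View pics/top0.png

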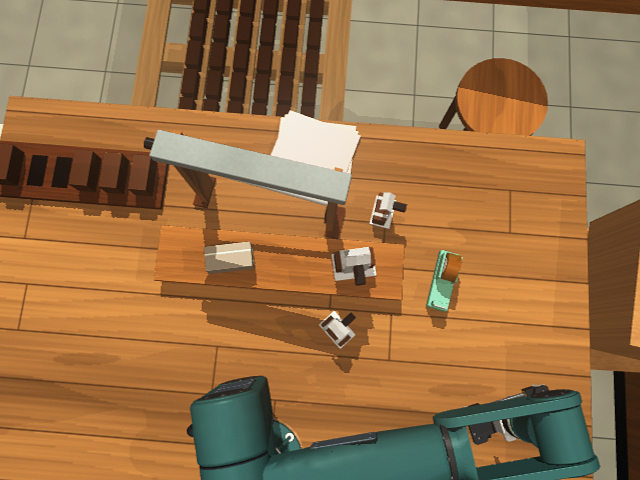

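Candidates for the carrier are the one on the step (side 283,290; top 353,265) and the small ones on the table (side 252,247 / 307,362; top 339,328 / 385,208). The step one fits the description: it stands on the step and is the largest. I'll check it in one close crop.

```bash
cat > h.py <<'E'
import numpy as np,pickle,cv2
from scipy.spatial.transform import Rotation as Ro
def load(n): return pickle.load(open(n+".pkl","rb"))
def ray(s,u,v):
    K=s["camera_matrix"]; d=np.linalg.inv(K)@[u,v,1.]
    d=Ro.from_euler("xyz",s["attitude"]).as_matrix()@d
    return np.array(s["origin"]),d/np.linalg.norm(d)
def plane(s,u,v,z):
    o,d=ray(s,u,v); return o+d*(z-o[2])/d[2]
def proj(s,p):
    c=Ro.from_euler("xyz",s["attitude"]).as_matrix().T@(np.array(p)-s["origin"])
    q=s["camera_matrix"]@c; return q[:2]/q[2]
def tri(s1,p1,s2,p2):
    A=[];b=[]
    for s,p in((s1,p1),(s2,p2)):
        o,d=ray(s,*p); M=np.eye(3)-np.outer(d,d); A.append(M); b.append(M@o)
    x=np.linalg.lstsq(np.vstack(A),np.hstack(b),rcond=None)[0]
    return x,[np.linalg.norm(A[i]@x-b[i]) for i in(0,1)]
E
python3 - <<'E'
from h import *
s,t=load("side"),load("top")
for n,u,v in [("step",157,228),("step",404,242),("step",403,312)]: print(n,plane(t,u,v,.05).round(3))
print("lamp top corners z=.4",[plane(t,*p,.4).round(3) for p in((158,130),(352,175),(348,203),(150,156))])
print("side lampbottom front? z=.4",[plane(s,*p,.4).round(3) for p in((317,228),(473,143),(492,157),(330,250))])
print("posts base",[plane(s,*p,0).round(3) for p in((335,328),(448,257))])
print("cands",[plane(s,*p,0.0).round(3) for p in((252,247),(307,362))],plane(s,283,300,.05))
def crop(x,x0,x1,y0,y1,k): return cv2.resize(x["frame"][y0:y1,x0:x1],None,fx=k,fy=k,interpolation=cv2.INTER_CUBIC)
a=crop(s,240,320,240,330,5);b=crop(t,320,400,240,330,5)
cv2.imwrite("pics/crop1.png",np.hstack([a,b])[:,:,::-1])
c=crop(s,310,500,135,345,2.8); 
cv2.imwrite("pics/crop2.png",c[:,:,::-1])
E
```

```text
step [0.576 0.339 0.05 ]
step [ 0.591 -0.329  0.05 ]
step [ 0.404 -0.335  0.05 ]
lamp top corners z=.4 [array([0.715, 0.251, 0.4  ]), array([ 0.649, -0.162,  0.4  ]), array([ 0.589, -0.157,  0.4  ]), array([0.657, 0.26 , 0.4  ])]
side lampbottom front? z=.4 [array([ 0.597, -0.15 ,  0.4  ]), array([0.667, 0.25 , 0.4  ]), array([0.72 , 0.247, 0.4  ]), array([ 0.65 , -0.167,  0.4  ])]
posts base [array([ 0.658, -0.149,  0.   ]), array([0.723, 0.231, 0.   ])]
cands [array([ 0.318, -0.15 , -0.   ]), array([ 0.675, -0.262,  0.   ])] [ 0.52558881 -0.20761556  0.05      ]
```

View pics/crop1.png

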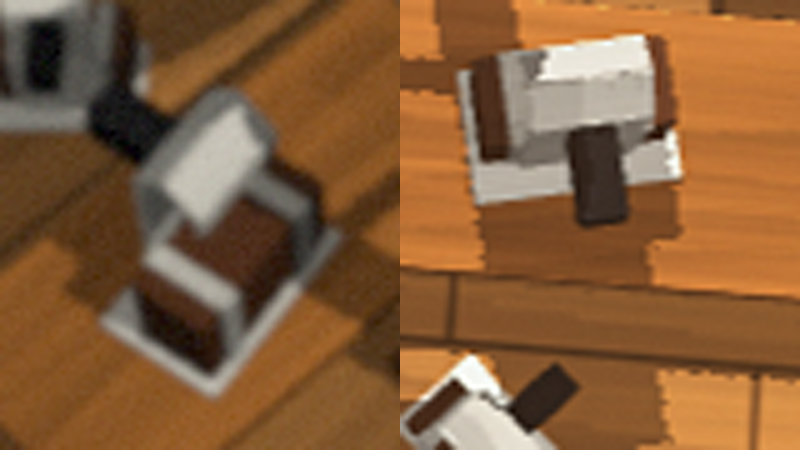

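View pics/crop2.png

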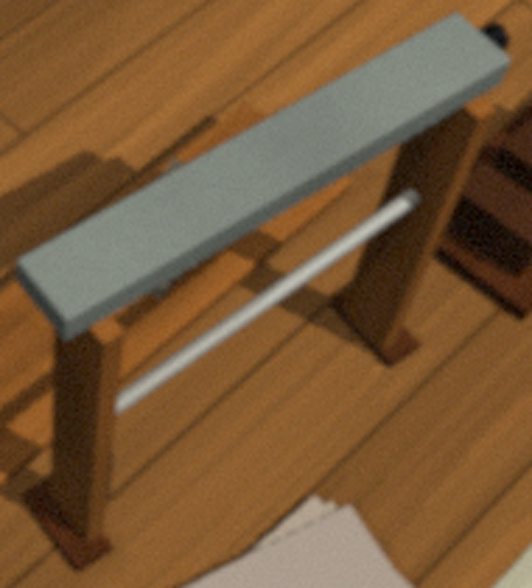

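The step carrier is confirmed: it has the large saddle, and its black tongue points at the robot (top ~360,275). The bar rises toward the far post, in +y. The moves have no tilt command, so I'll test in free space how an out-of-reach pose is approached while I turn the jaws tangential.

```bash
python3 - <<'E'
from h import *
s,t=load("side"),load("top")
yw=-.167; X=np.array([np.cos(yw),np.sin(yw),0]);Y0=np.array([-np.sin(yw),np.cos(yw),0])
Y=Y0*np.cos(np.radians(9))+np.array([0,0,np.sin(np.radians(9))])
O=np.array([.675,.043,.21])
print("bar ends proj",proj(s,O-.17*Y),proj(s,O+.17*Y),"seen 352.1,280.7 458.2,205.7; lamp yaw refine")
for z in(.05,.053):
  print("side tray",[plane(s,*p,z).round(4)[:2] for p in((283,319),(308,287),(260.6,304))])
  print("top tray",[plane(t,*p,z).round(4)[:2] for p in((332,254),(335.6,281),(376.4,275.6))])
print("tongue top z=.178",[plane(t,320+p[0]/5,240+p[1]/5,.178).round(4)[:2] for p in((175,225),(225,220),(170,130),(218,127))])
# saddle side edges seen from side camera: bar edges
E
```

```text
bar ends proj [341.63098611 286.78321477] [456.63605333 207.4508792 ] seen 352.1,280.7 458.2,205.7; lamp yaw refine
side tray [array([ 0.5652, -0.2419]), array([ 0.5421, -0.1358]), array([ 0.4949, -0.2566])]
top tray [array([ 0.5427, -0.1382]), array([ 0.4709, -0.1531]), array([ 0.494 , -0.2603])]
side tray [array([ 0.5663, -0.2426]), array([ 0.5432, -0.1368]), array([ 0.4962, -0.2573])]
top tray [array([ 0.5421, -0.1381]), array([ 0.4705, -0.153 ]), array([ 0.4936, -0.26  ])]
tongue top z=.178 [array([ 0.4492, -0.1969]), array([ 0.4535, -0.2207]), array([ 0.495 , -0.1915]), array([ 0.4983, -0.2146])]
```

>>> step_arm --plan '[[[0,0,40,-0.12,100],[0,0,80,-0.24,100],[0,0,120,-0.36,100],[0,0,120,-0.48,100],[0,0,120,-0.6,100],[0,0,120,-0.72,100],[0,0,120,-0.84,100],[0,0,120,-0.96,100]]]'

```text
time: 0.77
tool_pos: [0.1972, -0.5133, 0.3249]
ee_rot: [-3.141, 0.001, -0.599]
wrist_force: [-0.1, 0.6, -0.8]
width: 0.0942
```

>>> step_arm --plan '[[[15,-39,0,-0.12,100],[30,-78,0,-0.24,100],[45,-117,0,-0.36,100],[60,-156,0,-0.48,100],[75,-195,0,-0.6,100],[90,-234,0,-0.71,100],[110,-285,0,-0.71,100],[120,-310,0,-0.71,100]]]'

```text
time: 1.43
tool_pos: [0.2892, -0.7515, 0.2829]
ee_rot: [-3.139, -0.016, -1.303]
wrist_force: [0.1, 0.6, -0.2]
width: 0.094
```

```bash
python3 - <<'E'
from bench import robot
o=robot.get_obs(); print({k:(v.round(3) if hasattr(v,'round') else v) for k,v in o.items()})
E
```

```text
{'time': 1.4333, 'joint_positions': array([-1.275e+00,  7.720e-01,  2.820e-01,  2.000e-03,  2.071e+00,
        1.601e+00]), 'qvel': array([ 0.009,  0.076, -0.093,  0.003, -0.192, -0.001]), 'joint_torque': array([ 1.6600e-01, -6.1374e+01, -2.9820e+01,  3.3000e-02, -1.3000e-02,
        9.8000e-02]), 'tool_pos': array([ 0.289, -0.751,  0.283]), 'ee_rot': array([-3.139, -0.016, -1.303]), 'wrist_force': array([ 0.104,  0.557, -0.214]), 'wrist_torque': array([ 0.094,  0.008, -0.007]), 'width': 0.09397220982515195}
```

At the reach limit (q3 at 0.28) the tool begins to tilt (pitch -0.016). I'll push further to see whether the tilt grows.

>>> step_arm --plan '[[[15,-38,0,0,100],[30,-77,0,0,100],[45,-116,0,0,100],[60,-154,0,0,100]]]'

```text
time: 1.77
tool_pos: [0.3029, -0.7859, 0.2522]
ee_rot: [-3.135, -0.067, -1.303]
wrist_force: [-0.5, 0.1, -0.3]
width: 0.0943
```

>>> step_arm --plan '[[[0,0,40,0,100],[0,0,80,0,100],[0,0,120,0,100],[0,0,160,0,100]]]'

```text
time: 2.1
tool_pos: [0.2851, -0.7394, 0.3483]
ee_rot: [-3.132, -0.096, -1.303]
wrist_force: [-0.3, 0.3, -0.1]
width: 0.0941
```

```bash
python3 - <<'E'
from bench import robot
o=robot.get_obs(); print({k:(v.round(3) if hasattr(v,'round') else v) for k,v in o.items()})
E
```

```text
{'time': 2.1, 'joint_positions': array([-1.277,  0.695,  0.274,  0.008,  2.077,  1.601]), 'qvel': array([-0.016, -0.27 ,  0.   ,  0.004,  0.254, -0.009]), 'joint_torque': array([-9.0000e-03, -5.3631e+01, -2.9022e+01,  2.8000e-02, -6.6600e-01,
        1.0000e-02]), 'tool_pos': array([ 0.285, -0.739,  0.348]), 'ee_rot': array([-3.132, -0.096, -1.303]), 'wrist_force': array([-0.265,  0.259, -0.076]), 'wrist_torque': array([ 0.103, -0.027, -0.001]), 'width': 0.09409825133917693}
```

Fingers tilt outward, as needed, and the tilt seems to accumulate (0.096). Push on, then retract to see whether it persists.

>>> step_arm --plan '[[[15,-38,15,0,100],[30,-77,30,0,100],[45,-116,45,0,100],[60,-154,60,0,100],[75,-190,75,0,100],[90,-230,90,0,100],[105,-270,105,0,100],[120,-310,120,0,100]]]'

```text
time: 2.77
tool_pos: [0.2991, -0.7742, 0.3102]
ee_rot: [-3.129, -0.127, -1.304]
wrist_force: [-0.9, 0.6, 0.4]
width: 0.0946
```

>>> step_arm --plan '[[[-15,38,0,0,100],[-30,77,0,0,100],[-45,116,0,0,100],[-60,154,0,0,100]]]'

```text
time: 3.1
tool_pos: [0.2434, -0.6312, 0.3095]
ee_rot: [-3.129, -0.126, -1.304]
wrist_force: [0.4, -0.1, 1.0]
width: 0.0943
```

```bash
python3 - <<'E'
from bench import robot
o=robot.get_obs(); print({k:(v.round(3) if hasattr(v,'round') else v) for k,v in o.items()})
E
```

```text
{'time': 3.1, 'joint_positions': array([-1.292,  0.283,  0.944,  0.012,  1.788,  1.585]), 'qvel': array([-0.072, -1.294,  1.604,  0.008, -0.366, -0.071]), 'joint_torque': array([  0.741, -33.987, -30.805,   0.076,  -0.198,   0.066]), 'tool_pos': array([ 0.243, -0.631,  0.31 ]), 'ee_rot': array([-3.129, -0.126, -1.304]), 'wrist_force': array([ 0.424, -0.111,  1.012]), 'wrist_torque': array([ 0.14 , -0.008, -0.011]), 'width': 0.0943304030189222}
```

The tilt persists after retracting. Pushing purely outward with the arm level should convert best, so lower the tool and push out.

>>> step_arm --plan '[[[10,-25,-32,0,100],[20,-50,-64,0,100],[30,-75,-96,0,100],[40,-100,-128,0,100],[50,-125,-160,0,100],[65,-162,-160,0,100],[80,-200,-160,0,100],[95,-238,-160,0,100]]]'

```text
time: 3.77
tool_pos: [0.3332, -0.8559, 0.1438]
ee_rot: [-3.128, -0.136, -1.304]
wrist_force: [3.5, -10.8, 60.7]
width: 0.0938
```

>>> step_arm --plan '[[[15,-38,0,0,100],[30,-77,0,0,100],[45,-116,0,0,100],[60,-154,0,0,100],[75,-192,0,0,100],[90,-230,0,0,100],[105,-270,0,0,100],[120,-308,0,0,100]]]'

```text
time: 4.43
tool_pos: [0.3453, -0.887, 0.0937]
ee_rot: [-3.124, -0.179, -1.305]
wrist_force: [0.9, -0.7, 0.6]
width: 0.0939
```

>>> step_arm --plan '[[[8,-20,10,0,100],[20,-50,30,0,100],[33,-85,55,0,100],[45,-116,85,0,100],[55,-140,115,0,100],[65,-165,145,0,100],[75,-190,175,0,100],[85,-215,200,0,100]]]'

```text
time: 5.1
tool_pos: [0.3432, -0.8802, 0.1515]
ee_rot: [-3.119, -0.216, -1.306]
wrist_force: [0.6, 0.1, -0.3]
width: 0.0941
```

>>> step_arm --plan '[[[0,0,30,0,100],[0,0,70,0,100],[0,0,110,0,100],[0,0,150,0,100],[0,0,190,0,100],[0,0,230,0,100],[0,0,270,0,100],[0,0,310,0,100]]]'

```text
time: 5.77
tool_pos: [0.3126, -0.8017, 0.3347]
ee_rot: [-3.116, -0.246, -1.306]
wrist_force: [-0.3, 0.8, -0.1]
width: 0.0941
```

>>> step_arm --plan '[[[15,-38,0,0,100],[30,-77,0,0,100],[45,-116,0,0,100],[60,-154,0,0,100],[75,-192,0,0,100],[90,-230,0,0,100],[105,-270,0,0,100],[120,-308,0,0,100]]]'

```text
time: 6.43
tool_pos: [0.3356, -0.8611, 0.2514]
ee_rot: [-3.112, -0.282, -1.307]
wrist_force: [-0.3, -0.2, -0.9]
width: 0.0939
```

>>> step_arm --plan '[[[0,-20,30,0,100],[0,-40,65,0,100],[0,-60,100,0,100],[0,-80,135,0,100],[0,-100,170,0,100],[0,-120,205,0,100],[0,-140,240,0,100],[0,-160,275,0,100]]]'

```text
time: 7.1
tool_pos: [0.291, -0.8367, 0.3413]
ee_rot: [-3.109, -0.32, -1.309]
wrist_force: [-0.5, -0.1, 0.1]
width: 0.0942
```

>>> step_arm --plan '[[[5,-40,0,0,100],[10,-80,0,0,100],[15,-120,0,0,100],[20,-160,0,0,100],[25,-200,0,0,100],[30,-240,0,0,100],[35,-280,0,0,100],[40,-320,0,0,100]]]'

```text
time: 7.77
tool_pos: [0.2765, -0.9067, 0.2608]
ee_rot: [-3.108, -0.356, -1.31]
wrist_force: [-0.3, 0.3, 0.0]
width: 0.094
```

>>> step_arm --plan '[[[0,-20,30,0,100],[0,-40,65,0,100],[0,-60,100,0,100],[0,-80,135,0,100],[0,-100,170,0,100],[0,-120,205,0,100],[0,-140,240,0,100],[0,-160,275,0,100]]]'

```text
time: 8.43
tool_pos: [0.2419, -0.8778, 0.3494]
ee_rot: [-3.107, -0.395, -1.311]
wrist_force: [-0.6, 0.7, 0.3]
width: 0.0939
```

>>> step_arm --plan '[[[5,-40,0,0,100],[10,-80,0,0,100],[15,-120,0,0,100],[20,-160,0,0,100],[25,-200,0,0,100],[30,-240,0,0,100],[35,-280,0,0,100],[40,-320,0,0,100]]]'

```text
time: 9.1
tool_pos: [0.2352, -0.9438, 0.269]
ee_rot: [-3.107, -0.431, -1.313]
wrist_force: [-0.3, -0.7, 0.4]
width: 0.0935
```

```bash
python3 - <<'E'
from bench import robot
o=robot.get_obs(); print({k:(v.round(3) if hasattr(v,'round') else v) for k,v in o.items()})
E
```

```text
{'time': 9.1, 'joint_positions': array([-1.412,  0.834,  0.274,  0.076,  1.608,  1.483]), 'qvel': array([-0.026,  0.116,  0.002,  0.008, -0.123, -0.033]), 'joint_torque': array([ 7.6000e-02, -6.3275e+01, -3.1055e+01,  2.8500e-01, -1.6420e+00,
        3.0000e-02]), 'tool_pos': array([ 0.235, -0.944,  0.269]), 'ee_rot': array([-3.107, -0.431, -1.313]), 'wrist_force': array([-0.268, -0.739,  0.402]), 'wrist_torque': array([ 0.31 ,  0.059, -0.021]), 'width': 0.09352579257130346}
```

>>> step_arm --plan '[[[0,-20,30,0,100],[0,-40,65,0,100],[0,-60,100,0,100],[0,-80,135,0,100],[0,-100,170,0,100],[0,-120,205,0,100],[0,-140,240,0,100],[0,-160,275,0,100]]]'

```text
time: 9.77
tool_pos: [0.2074, -0.9123, 0.3578]
ee_rot: [-3.109, -0.47, -1.314]
wrist_force: [-0.1, -0.2, -0.0]
width: 0.0941
```

```bash
cat > meas.py <<'E'
from h import *
s,t=load("side"),load("top")
def dark(im,x0,x1,y0,y1):
    h=cv2.cvtColor(im,cv2.COLOR_RGB2HSV).astype(int); I=im.astype(int)
    m=((I.max(2)<75)&(I.max(2)-I.min(2)<22)).astype(np.uint8); r=np.zeros_like(m); r[y0:y1,x0:x1]=m[y0:y1,x0:x1]
    n,l,st,c=cv2.connectedComponentsWithStats(r); k=1+st[1:,4].argmax(); ys,xs=np.where(l==k)
    return cv2.minAreaRect(np.c_[xs,ys].astype(np.float32)),st[k]
R,st=dark(t["frame"],345,375,258,292); print("top tongue",R,st)
for c in cv2.boxPoints(R): print(plane(t,*c,.176).round(4)[:2])
print("centre",plane(t,*R[0],.178).round(4))
R,st=dark(s["frame"],252,280,252,275); print("side tongue",R,st); print(plane(s,*R[0],.17).round(4))
# bar line, rows of bright grey pixels in side view
I=s["frame"].astype(int); pts=[]
for u in range(362,450):
    v0=286.78-(u-341.63)*.690; w=range(int(v0)-8,int(v0)+10)
    col=np.array([I[v,u] for v in w]); b=(col.min(1)>105)
    if b.sum()>=3: pts.append((u,np.mean(np.array(list(w))[b])))
pts=np.array(pts,np.float32); L=cv2.fitLine(pts,cv2.DIST_HUBER,0,.01,.01).ravel(); print(len(pts),L)
v=lambda u:L[3]+(u-L[2])*L[1]/L[0]
from scipy.optimize import fsolve
def line(p):
    d,yw=p; X=np.array([np.cos(yw),np.sin(yw),0]);Y=np.array([-np.sin(yw)*.98769,np.cos(yw)*.98769,.15643])
    O=np.array([.675,.043,.21])+d*X
    return [(lambda q:q[1]-v(q[0]))(proj(s,O+k*Y)) for k in(-.12,.16)]
print("bar d,yaw",fsolve(line,[0,-.167]), "lamp yaw",[np.arctan2(-a,b) for a,b in((.069,.4085),(.068,.4135))])
E
python3 meas.py
```

```text
top tongue ((360.0, 274.5), (19.0, 8.0), 90.0) [356 265   9  20 119]
[ 0.4981 -0.1963]
[ 0.4997 -0.2156]
[ 0.4535 -0.2185]
[ 0.452  -0.1993]
centre [ 0.4755 -0.2073  0.178 ]
side tongue ((265.442626953125, 261.3688659667969), (19.077495574951172, 16.388721466064453), 39.80556869506836) [257 252  19  22 212]
[ 0.4681 -0.2029  0.17  ]
88 [  0.8172554  -0.5762757 405.5       241.21022  ]
bar d,yaw [-0.00294709 -0.15584001] lamp yaw [np.float64(-0.16733121363168213), np.float64(-0.16299097185771838)]
```

Tilt is now 0.47 rad (27°), as wanted. The candidate check stands, so swing over to hover above the carrier tongue, turning to its yaw (about 0.2).

>>> step_arm --plan '[[[6,16,0,0.06,100],[16,46,0,0.18,100],[28,82,0,0.3,100],[41,118,0,0.42,100],[54,154,0,0.54,100],[67,190,0,0.66,100],[80,226,0,0.78,100],[93,262,0,0.88,100]]]'

```text
time: 10.43
tool_pos: [0.3006, -0.6492, 0.3568]
ee_rot: [-3.11, -0.47, -0.429]
wrist_force: [0.1, -0.4, 0.4]
width: 0.0941
```

>>> step_arm --plan '[[[13,36,0,0.11,100],[26,72,0,0.22,100],[39,108,0,0.33,100],[52,144,0,0.44,100],[65,180,0,0.55,100],[78,216,0,0.6,100],[91,252,0,0.634,100],[104,288,0,0.634,100]]]'

```text
time: 11.1
tool_pos: [0.4051, -0.3619, 0.3561]
ee_rot: [-3.109, -0.469, 0.201]
wrist_force: [1.0, -0.5, -0.9]
width: 0.0939
```

>>> step_arm --plan '[[[13,36,0,0,100],[26,70,-10,0,100],[38,100,-25,0,100],[48,125,-38,0,100],[54,142,-45,0,100],[57,152,-48,0,100],[57,157,-48,0,100],[57,157,-48,0,100]]]'

```text
time: 11.77
tool_pos: [0.4618, -0.2055, 0.3089]
ee_rot: [-3.11, -0.469, 0.202]
wrist_force: [-0.2, 0.1, 0.5]
width: 0.0939
```

```bash
python3 - <<'E'
from bench import robot,cams
from h import *
o=robot.get_obs(); print({k:(v.round(4) if hasattr(v,'round') else v) for k,v in o.items()})
for n in("side","top"): pickle.dump(cams.snapshot(n),open(n+"1.pkl","wb"))
s,t=load("side1"),load("top1")
a=cv2.resize(s["frame"][150:350,180:380],None,fx=2,fy=2,interpolation=cv2.INTER_CUBIC)
b=cv2.resize(t["frame"][200:400,260:460],None,fx=2,fy=2,interpolation=cv2.INTER_CUBIC)
cv2.imwrite("pics/hov.png",np.hstack([a,b])[:,:,::-1])
E
```

```text
{'time': 11.7667, 'joint_positions': array([-0.8202, -0.2631,  1.5658,  0.414 ,  1.6052,  0.6048]), 'qvel': array([-0.0282,  0.0197, -0.0227, -0.0075, -0.0068, -0.0101]), 'joint_torque': array([  0.5476, -19.94  , -30.5539,   1.6597,  -0.9331,   0.0704]), 'tool_pos': array([ 0.4618, -0.2055,  0.3089]), 'ee_rot': array([-3.1104, -0.4694,  0.202 ]), 'wrist_force': array([-0.2248,  0.0771,  0.478 ]), 'wrist_torque': array([-0.0891,  0.1737,  0.0208]), 'width': 0.09392035398654891}
```

View pics/hov.png

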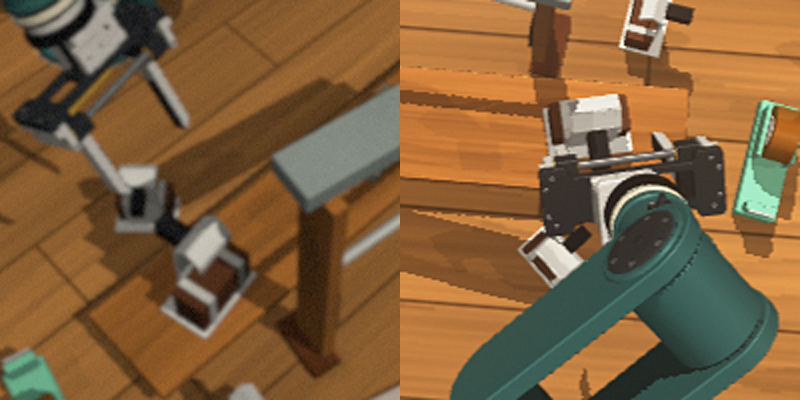

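The hover view shows the carrier (crop right ~590,125) with its tongue between the open fingers, and the jaw bar parallel to the saddle. Descend and close.

>>> step_arm --plan '[[[10,0,-15,0,100],[19,0,-45,0,100],[19,1,-75,0,100],[19,1,-105,0,100],[19,1,-130,0,100],[19,1,-150,0,100],[19,1,-160,0,100],[19,1,-160,0,100]]]'

```text
time: 12.53
tool_pos: [0.4794, -0.205, 0.1449]
ee_rot: [-3.104, -0.465, 0.196]
wrist_force: [0.4, -0.6, 0.6]
width: 0.0942
```

>>> step_arm --plan '[[[0,0,0,0,20],[0,0,0,0,0],[0,0,0,0,0],[0,0,0,0,0],[0,0,0,0,0],[0,0,0,0,0]]]'

```text
time: 13.03
tool_pos: [0.481, -0.2051, 0.1484]
ee_rot: [-3.11, -0.469, 0.201]
wrist_force: [-0.1, -0.7, -0.2]
width: 0.0572
```

```bash
python3 - <<'E'
from bench import robot,cams
from h import *
o=robot.get_obs(); print({k:(v.round(4) if hasattr(v,'round') else v) for k,v in o.items()})
for n in("side","top"): pickle.dump(cams.snapshot(n),open(n+"2.pkl","wb"))
s,t=load("side2"),load("top2")
a=cv2.resize(s["frame"][220:340,220:340],None,fx=3.3,fy=3.3,interpolation=cv2.INTER_CUBIC)
b=cv2.resize(t["frame"][220:340,300:420],None,fx=3.3,fy=3.3,interpolation=cv2.INTER_CUBIC)
cv2.imwrite("pics/grip.png",np.hstack([a,b])[:,:,::-1])
E
```

```text
{'time': 13.0333, 'joint_positions': array([-0.785 , -0.1913,  1.826 ,  0.4233,  1.2875,  0.5029]), 'qvel': array([ 0.0023,  0.0036,  0.0068,  0.0002, -0.0011, -0.0008]), 'joint_torque': array([-2.74000e-02, -2.21690e+01, -3.03822e+01,  1.66520e+00,
       -8.08500e-01,  5.60000e-03]), 'tool_pos': array([ 0.481 , -0.2051,  0.1484]), 'ee_rot': array([-3.1097, -0.4692,  0.2006]), 'wrist_force': array([-0.1265, -0.73  , -0.2263]), 'wrist_torque': array([0.0129, 0.1551, 0.0258]), 'width': 0.057215608471669614}
```

View pics/grip.png

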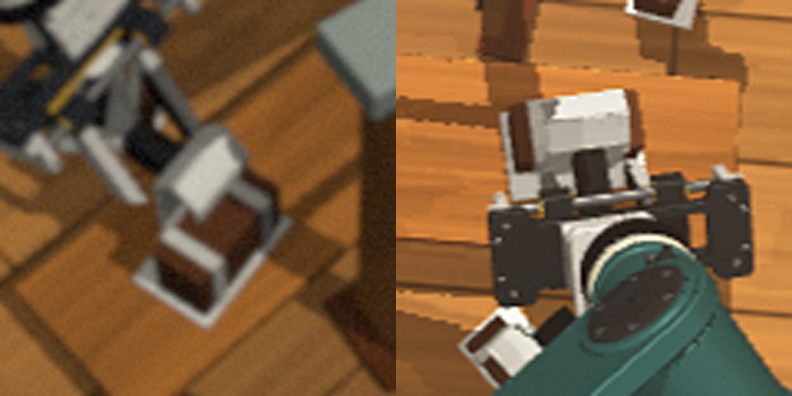

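>>> step_arm --plan '[[[0,0,0,0,0],[0,0,0,0,0],[0,0,0,0,0],[0,0,0,0,0],[0,0,0,0,0],[0,0,0,0,0],[0,0,0,0,0]]]'

```text
time: 13.72
tool_pos: [0.4807, -0.2053, 0.1478]
ee_rot: [-3.109, -0.468, 0.2]
wrist_force: [-0.7, -0.8, 0.9]
width: 0.0243
```

>>> step_arm --plan '[[[0,0,5,0,0],[0,0,15,0,0],[0,0,30,0,0],[0,0,50,0,0],[0,0,70,0,0],[0,0,85,0,0],[0,0,95,0,0],[0,0,95,0,0]]]'

```text
time: 14.38
tool_pos: [0.4814, -0.2053, 0.2456]
ee_rot: [-3.112, -0.471, 0.202]
wrist_force: [0.5, 0.0, -2.7]
width: 0.0236
```

```bash
python3 - <<'E'
from bench import robot,cams
from h import *
o=robot.get_obs(); print({k:(v.round(4) if hasattr(v,'round') else v) for k,v in o.items()})
for n in("side","top"): pickle.dump(cams.snapshot(n),open(n+"3.pkl","wb"))
s,t=load("side3"),load("top3")
a=cv2.resize(s["frame"][200:320,220:340],None,fx=3.3,fy=3.3,interpolation=cv2.INTER_CUBIC)
b=cv2.resize(t["frame"][220:340,300:420],None,fx=3.3,fy=3.3,interpolation=cv2.INTER_CUBIC)
cv2.imwrite("pics/lift.png",np.hstack([a,b])[:,:,::-1])
E
```

```text
{'time': 14.3833, 'joint_positions': array([-0.785 , -0.2296,  1.6642,  0.4081,  1.4682,  0.5839]), 'qvel': array([-0.    ,  0.0137,  0.0543, -0.0115, -0.024 , -0.01  ]), 'joint_torque': array([ -0.0758, -22.4251, -32.3886,   2.1063,  -0.9494,   0.0633]), 'tool_pos': array([ 0.4814, -0.2053,  0.2456]), 'ee_rot': array([-3.112 , -0.471 ,  0.2018]), 'wrist_force': array([ 0.5216,  0.0464, -2.6825]), 'wrist_torque': array([-0.1908,  0.5424, -0.0541]), 'width': 0.023623784922640632}
```

View pics/lift.png

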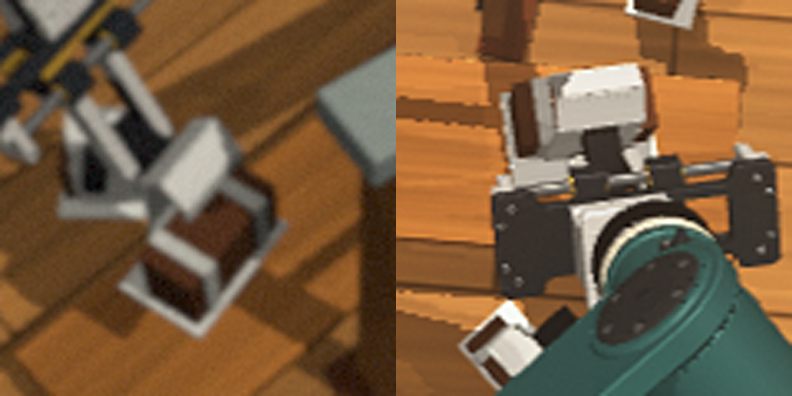

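```bash
python3 - <<'E'
from h import *
s,t=load("side3"),load("top3")
f=lambda x,y:(220+x/3.3,200+y/3.3); g=lambda x,y:(300+(x-396)/3.3,220+y/3.3)
A=tri(s,f(287,228),t,g(500,95)); C=tri(s,f(120,287),t,g(657,170)); print("A",A,"C",C)
z=.147
D=plane(s,*f(198,335),z);print("D",D,plane(s,*f(287,228),z),plane(s,*f(120,287),z),plane(t,*g(500,95),z),plane(t,*g(510,185),z),plane(t,*g(657,170),z))
E
```

```text
A (array([ 0.53985364, -0.13439001,  0.14110362]), [np.float64(0.00016059766972468538), np.float64(0.00016059766972474485)]) C (array([ 0.49236062, -0.25618872,  0.14087971]), [np.float64(0.0008162173463864496), np.float64(0.000816217346386577)])
D [ 0.56321612 -0.24074666  0.147     ] [ 0.54245858 -0.13634166  0.147     ] [ 0.49566658 -0.2569478   0.147     ] [ 0.53867056 -0.13444484  0.147     ] [ 0.4709124 -0.1470348  0.147    ] [ 0.49105243 -0.25623453  0.147     ]
```

Held level: tray corners A and C are both at z≈0.141, so no sag. Carry left along the robot side of the stand while turning to the bar's yaw.

>>> step_arm --plan '[[[0,8,0,-0.01,0],[1,22,0,-0.03,0],[2,42,0,-0.05,0],[3,66,0,-0.08,0],[4,92,0,-0.11,0],[5,118,0,-0.14,0],[7,144,0,-0.17,0],[8,170,0,-0.2,0]]]'

```text
time: 15.15
tool_pos: [0.4873, -0.0333, 0.24]
ee_rot: [-3.106, -0.464, -0.003]
wrist_force: [0.1, 0.3, -4.4]
width: 0.0233
```

>>> step_arm --plan '[[[1,26,0,-0.03,0],[2,52,0,-0.06,0],[4,78,0,-0.09,0],[5,104,0,-0.12,0],[6,128,0,-0.145,0],[7,148,0,-0.16,0],[8,161,0,-0.163,0],[8,167,0,-0.163,0]]]'

```text
time: 15.82
tool_pos: [0.4951, 0.1347, 0.2395]
ee_rot: [-3.108, -0.462, -0.16]
wrist_force: [-0.8, 1.4, -4.0]
width: 0.024
```

>>> step_arm --plan '[[[6,-1,-2,0,0],[18,-3,-6,0,0],[34,-5,-12,0,0],[50,-8,-17,0,0],[66,-11,-20,0,0],[78,-13,-20,0,0],[84,-14,-20,0,0],[84,-14,-20,0,0]]]'

```text
time: 16.48
tool_pos: [0.5813, 0.1164, 0.2212]
ee_rot: [-3.109, -0.466, -0.165]
wrist_force: [-0.1, 0.7, -4.0]
width: 0.0237
```

```bash
python3 - <<'E'
from bench import robot,cams
from h import *
o=robot.get_obs(); print({k:(v.round(4) if hasattr(v,'round') else v) for k,v in o.items()})
for n in("side","top"): pickle.dump(cams.snapshot(n),open(n+"4.pkl","wb"))
s,t=load("side4"),load("top4")
a=cv2.resize(s["frame"][120:320,300:500],None,fx=2.5,fy=2.5,interpolation=cv2.INTER_CUBIC)
b=cv2.resize(t["frame"][110:310,140:340],None,fx=1.5,fy=2.5,interpolation=cv2.INTER_CUBIC)
cv2.imwrite("pics/pre.png",np.hstack([a,b])[:,:,::-1])
E
```

```text
{'time': 16.4833, 'joint_positions': array([ 0.1721, -0.147 ,  1.6419, -0.1274,  1.1964,  1.9198]), 'qvel': array([ 0.0205, -0.0326,  0.0144,  0.0055,  0.0236,  0.0104]), 'joint_torque': array([ -0.2202, -27.343 , -34.5547,  -0.7026,  -2.6491,  -0.0396]), 'tool_pos': array([0.5813, 0.1164, 0.2212]), 'ee_rot': array([-3.1094, -0.4663, -0.1651]), 'wrist_force': array([-0.0735,  0.6836, -4.0466]), 'wrist_torque': array([0.1494, 0.6975, 0.0364]), 'width': 0.02374458071394112}
```

View pics/pre.png

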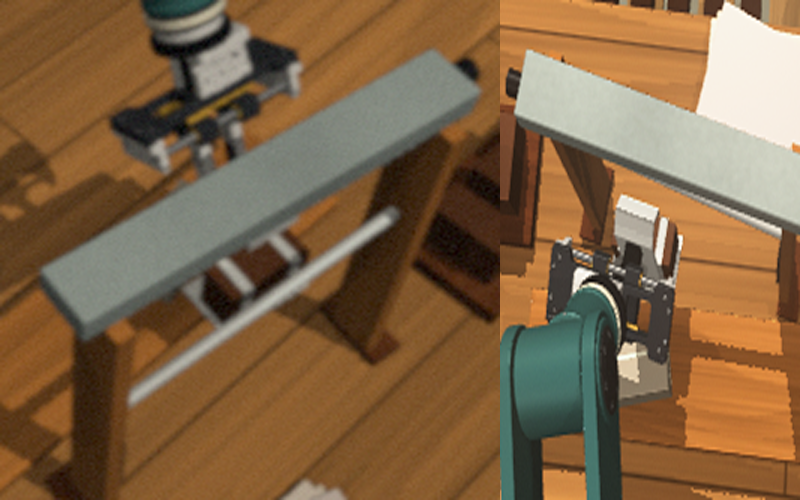

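Saddle is in front of the bar, clear above it, with the lamp behind the gripper. Check the predicted saddle pixel while advancing over the bar.

>>> step_arm --plan '[[[6,-1,0,0,0],[16,-3,0,0,0],[28,-4,0,0,0],[40,-6,0,0,0],[51,-8,0,0,0],[60,-9,0,0,0],[64,-10,0,0,0],[64,-10,0,0,0]]]'

```text
time: 17.25
tool_pos: [0.6455, 0.1078, 0.2223]
ee_rot: [-3.109, -0.468, -0.163]
wrist_force: [-0.8, 0.6, -3.0]
width: 0.0236
```

```bash
python3 - <<'E'
from bench import robot,cams
from h import *
t=load("top4"); S=np.array([.5813+.0374*.987,.1164-.0374*.16,.2212+.039])
X=np.array([.987,-.162,0]);Y=np.array([.162,.987,0]);Z=np.array([0,0,1])
print("pred tray/saddle px",[ (proj(t,S+a*X+b*Y+c*Z)-[140,110])*[1.5,2.5]+[500,0] for a,b,c in((0,.03,.018),(0,-.03,.018),(.016,-.03,-.015),(.016,.03,-.015),(.036,-.055,-.137))])
o=robot.get_obs(); print({k:(v.round(4) if hasattr(v,'round') else v) for k,v in o.items() if k in("tool_pos","ee_rot","wrist_force","wrist_torque")})
for n in("side","top"): pickle.dump(cams.snapshot(n),open(n+"5.pkl","wb"))
s,t=load("side5"),load("top5")
a=cv2.resize(s["frame"][140:300,300:500],None,fx=4,fy=3.75,interpolation=cv2.INTER_CUBIC)
cv2.imwrite("pics/over.png",a[:,:,::-1])
E
```

```text
pred tray/saddle px [array([614.61466899, 207.01821096]), array([652.4972992, 222.2452589]), array([658.21382158, 215.99354536]), array([621.41347848, 201.22006556]), array([684.76694516, 236.54131838])]
{'tool_pos': array([0.6455, 0.1078, 0.2223]), 'ee_rot': array([-3.1087, -0.468 , -0.1634]), 'wrist_force': array([-0.8382,  0.569 , -3.0261]), 'wrist_torque': array([0.1617, 0.7084, 0.0026])}
```

View pics/over.png

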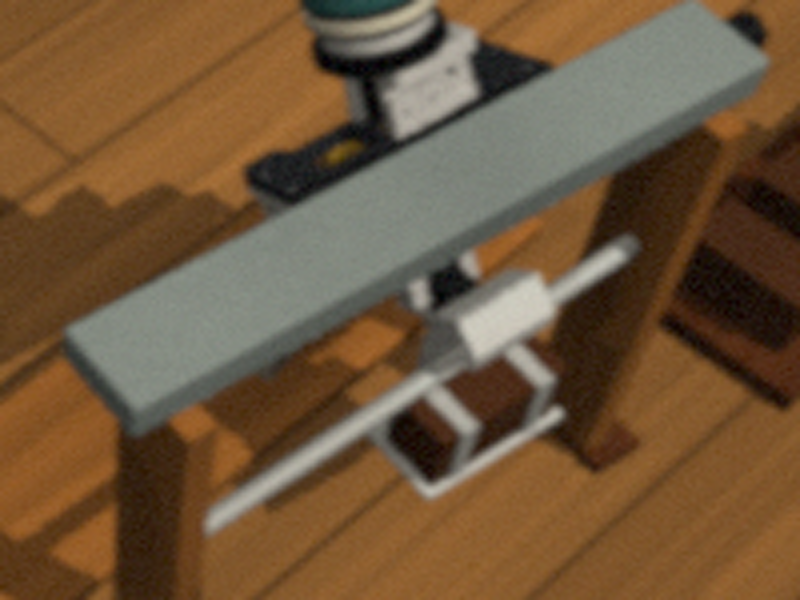

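```bash
python3 - <<'E'
from h import *
s=load("side5"); X=np.array([.987,-.163,0]);Y=np.array([.163,.987,0]);Z=np.array([0,0,1])
S=np.array([.6455,.1078,.2223])+.0374*X+.039*Z
print("S",S)
for n,c,obs in(("lip",(.016,-.03,-.017),(417.5,236.8)),("lip+",(.016,.03,-.017),(438.75,222.7)),("tray",(.036,-.055,-.135),(407.5,272.5)),("tray+",(.036,.055,-.135),(440,250))):
    p=proj(s,S+c[0]*X+c[1]*Y+c[2]*Z)
    # pixel error -> x error at same z
    q=plane(s,*obs,(S+c[2]*Z)[2]); d=q-(S+c[0]*X+c[1]*Y+c[2]*Z); print(n,p.round(1),obs,"dx,dy mm",1e3*d@X,1e3*d@Y)
O=np.array([.673,.043,.21]); print("rail coords S",(S-O)@X,(S-O)@Y)
E
```

```text
S [0.6824138 0.1017038 0.2613   ]
lip [416.1 236.6] (417.5, 236.8) dx,dy mm 2.2437798290633664 2.1488702987235446
lip+ [436.  224.5] (438.75, 222.7) dx,dy mm -0.3062363866493838 8.707887995640618
tray [405.8 272.9] (407.5, 272.5) dx,dy mm 1.5159225422124574 4.1009445597544385
tray+ [439.6 251.6] (440, 250) dx,dy mm -2.9877865584365666 3.888408266126884
rail coords S -0.00027729880000008575 0.059475099999999996
```

Predicted and seen saddle edges agree within about 3 mm across the bar. Lower, slowly at the end.

>>> step_arm --plan '[[[0,0,-4,0,0],[0,0,-10,0,0],[0,0,-17,0,0],[0,0,-23,0,0],[0,0,-28,0,0],[0,0,-31,0,0],[0,0,-33,0,0],[0,0,-34,0,0]]]'

```text
time: 18.02
tool_pos: [0.6445, 0.1081, 0.1881]
ee_rot: [-3.109, -0.468, -0.163]
wrist_force: [-0.5, -0.7, -3.4]
width: 0.024
```

>>> step_arm --plan '[[[0,0,-1,0,0],[0,0,-2,0,0],[0,0,-2,0,0]]]'

```text
time: 18.27
tool_pos: [0.6448, 0.1081, 0.1868]
ee_rot: [-3.108, -0.469, -0.163]
wrist_force: [-0.9, -0.0, -4.1]
width: 0.0238
```

>>> step_arm --plan '[[[0,0,-1,0,0],[0,0,-2,0,0],[0,0,-2,0,0]]]'

```text
time: 18.52
tool_pos: [0.6447, 0.1082, 0.185]
ee_rot: [-3.108, -0.469, -0.163]
wrist_force: [-1.5, 0.1, -2.5]
width: 0.0237
```

>>> step_arm --plan '[[[0,0,-1,0,0],[0,0,-2,0,0],[0,0,-2,0,0]]]'

```text
time: 18.77
tool_pos: [0.6449, 0.1083, 0.1846]
ee_rot: [-3.108, -0.471, -0.163]
wrist_force: [-5.2, 0.0, 2.1]
width: 0.024
```

Contact made (5–6 N up), with a small side force showing the saddle is about 2 mm too far in +x. Ease back slightly and set down.

>>> step_arm --plan '[[[-1,0,0,0,0],[-2,0,0,0,0],[-2,0,-1,0,0],[-2,0,-1,0,0]]]'

```text
time: 19.1
tool_pos: [0.6429, 0.1081, 0.1827]
ee_rot: [-3.108, -0.47, -0.163]
wrist_force: [-4.5, -1.1, 1.4]
width: 0.0237
```

>>> step_arm --plan '[[[-1,0,-1,0,0],[-1,0,-1,0,0],[-1,0,-1,0,0]]]'

```text
time: 19.35
tool_pos: [0.6428, 0.1082, 0.1824]
ee_rot: [-3.107, -0.472, -0.164]
wrist_force: [-2.3, -0.5, 3.6]
width: 0.0238
```

```bash
python3 - <<'E'
from bench import robot,cams
from h import *
pickle.dump(cams.snapshot("side"),open("side6.pkl","wb")); s=load("side6")
a=cv2.resize(s["frame"][140:300,300:500],None,fx=4,fy=3.75,interpolation=cv2.INTER_CUBIC)
cv2.imwrite("pics/seat.png",a[:,:,::-1])
E
```

```text
(no output)
```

View pics/seat.png

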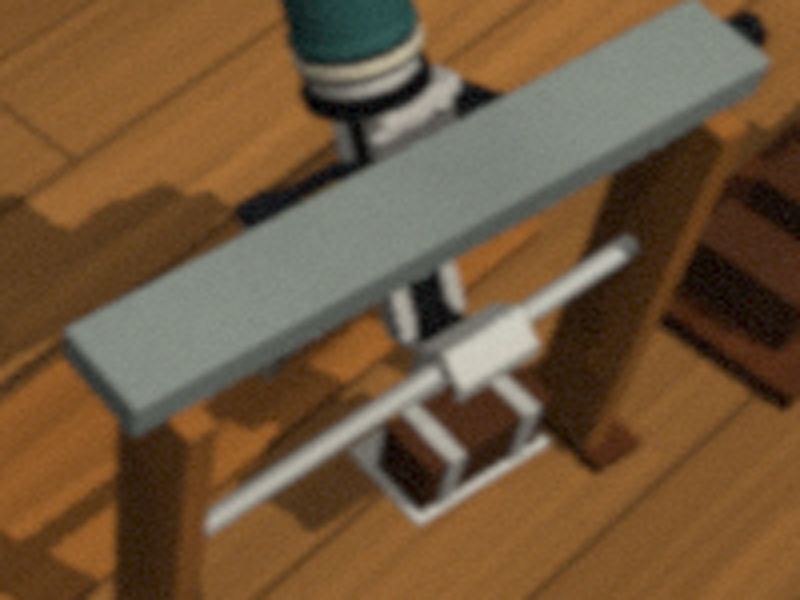

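Seated on the bar: saddle at crop (490,345), fingers holding the tongue below the lamp edge. Release and withdraw along the finger axis.

>>> step_arm --plan '[[[0,0,0,0,100],[0,0,0,0,100],[0,0,0,0,100],[-5,1,10,0,100],[-15,2,29,0,100],[-29,5,55,0,100],[-58,10,65,0,100],[-92,15,68,0,100]]]'

```text
time: 20.07
tool_pos: [0.5506, 0.1233, 0.2527]
ee_rot: [-3.106, -0.474, -0.165]
wrist_force: [0.5, 0.0, 0.2]
width: 0.0738
```

>>> step_arm --plan '[[[-20,3,0,0,100],[-40,6,0,0,100],[-55,9,0,0,100],[-65,11,0,0,100],[-65,11,0,0,100],[-65,11,0,0,100],[-65,11,0,0,100],[-65,11,0,0,100]]]'

```text
time: 20.73
tool_pos: [0.4853, 0.1339, 0.2484]
ee_rot: [-3.109, -0.468, -0.163]
wrist_force: [-0.5, -0.3, 0.6]
width: 0.0941
```

>>> step_arm --plan '[[[0,0,0,0,100],[0,0,0,0,100],[0,0,0,0,100],[0,0,0,0,100],[0,0,0,0,100],[0,0,0,0,100],[0,0,0,0,100],[0,0,0,0,100]]]'

```text
time: 21.4
tool_pos: [0.4847, 0.1342, 0.2487]
ee_rot: [-3.108, -0.469, -0.163]
wrist_force: [-0.2, 0.0, 0.8]
width: 0.0938
```

>>> step_arm --plan '[[[0,0,0,0,100],[0,0,0,0,100],[0,0,0,0,100],[0,0,0,0,100],[0,0,0,0,100],[0,0,0,0,100],[0,0,0,0,100],[0,0,0,0,100]]]'

```text
time: 22.07
tool_pos: [0.4847, 0.1341, 0.2486]
ee_rot: [-3.108, -0.469, -0.163]
wrist_force: [-0.0, 0.3, 0.5]
width: 0.0937
```

```bash
python3 - <<'E'
from bench import robot,cams
from h import *
s=cams.snapshot("side"); pickle.dump(s,open("side7.pkl","wb"))
cv2.imwrite("pics/home.png",cv2.resize(s["frame"][140:340,160:500],None,fx=2.35,fy=2.35,interpolation=cv2.INTER_CUBIC)[:,:,::-1])
X=np.array([.987,-.161,0]);Y=np.array([.161*.9877,.987*.9877,.1564]);Z=np.cross(X,Y);O=np.array([.673,.043,.21])
S=O-.128*Y
print("home pred px in crop",[((proj(s,S+a*X+b*Y+c*Z)-[160,140])*2.35).round(0) for a,b,c in((.016,-.03,-.017),(.016,.03,-.017),(.036,-.055,-.135),(.036,.055,-.135))])
E
```

```text
home pred px in crop [array([447., 356.]), array([496., 322.]), array([448., 423.]), array([530., 365.])]
```

View pics/home.png

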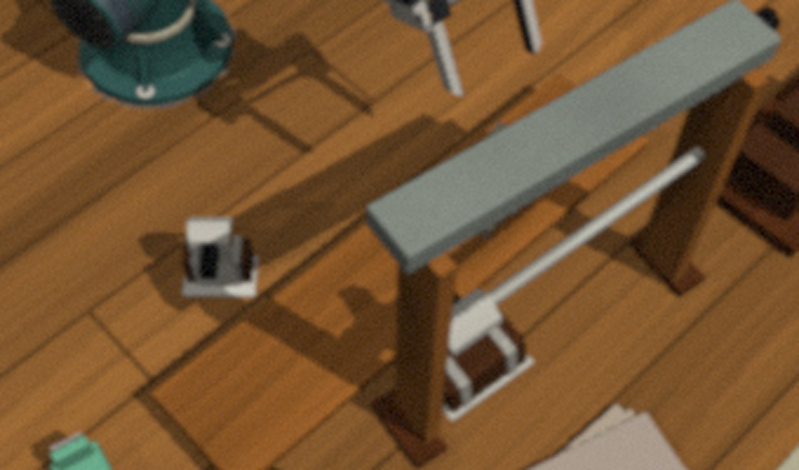

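The carrier hangs against the low board, with tray corners at (448,418) and (533,360) where home was predicted. Check it's at rest and the bystanders are unmoved, then hand in.

>>> step_arm --plan '[[[0,0,0,0,100],[0,0,0,0,100],[0,0,0,0,100],[0,0,0,0,100],[0,0,0,0,100],[0,0,0,0,100]]]'

```text
time: 22.62
tool_pos: [0.4847, 0.1342, 0.2486]
ee_rot: [-3.108, -0.468, -0.163]
wrist_force: [-0.0, -0.6, 0.2]
width: 0.0938
```

```bash
python3 - <<'E'
from bench import robot,cams
from h import *
s=cams.snapshot("side"); t=cams.snapshot("top"); s7=load("side7")
d=np.abs(s["frame"].astype(int)-s7["frame"])[240:330,340:395].mean(); print("motion diff",d)
def c(im,lo,hi,x0,x1,y0,y1):
    m=cv2.inRange(cv2.cvtColor(im,cv2.COLOR_RGB2HSV),lo,hi)[y0:y1,x0:x1]; ys,xs=np.where(m>0); return (xs.mean()+x0,ys.mean()+y0,len(xs))
for n,im in(("start",load("side")["frame"]),("end",s["frame"])): print("tape side",n,c(im,(65,60,60),(85,255,255),170,240,310,400))
for n,im in(("start",load("top")["frame"]),("end",t["frame"])): print("block top",n,c(im,(0,0,110),(40,75,255),195,265,232,280))
print("handing in",robot.close_job())
E
```

```text
motion diff 2.8735353535353534
tape side start (np.float64(203.33333333333334), np.float64(356.79041248606467), 897)
tape side end (np.float64(203.2947719688543), np.float64(356.75639599555063), 899)
block top start (np.float64(233.1566265060241), np.float64(253.5515394912985), 747)
block top end (np.float64(227.49263157894737), np.float64(255.14947368421053), 950)
the job is handed in; nothing more can be done
handing in None
```

The carrier is on the bar and slid home by itself against the stop. I handed the job in at about 22.7 s; no verdict was reported.

**What I did**
- **Tilt:** the moves have no tilt command, so I got the 27° lean by pushing repeatedly against the arm's reach limit in free space, where the tilt stayed.
- **Pick and place:** I gripped the tongue of the carrier on the step. I set the saddle on the bar about 60 mm uphill of its middle, with 5–7 N of contact, then opened the fingers and withdrew them along their axis.

**Last checks**
- **Home:** the tray corners lie within about 2 image pixels (roughly 4 mm) of the predicted home position.
- **At rest:** two pictures about 0.6 s apart differ only by 2.9 grey levels on average, which I took as image noise without measuring it.
- **Fingers:** fully open at 94 mm and clear of the carrier.
- **Tape dispenser:** unmoved, within 0.1 pixel.
- **Wrapped block:** this check disagreed. Its mask centre shifted by about 6 pixels, roughly 15 mm, and its area grew from 747 to 950 pixels. The arm or its shadow may have changed what the mask caught. I planned about 20 mm of clearance over the block and felt no contact force there, but I did not confirm its position in a picture.
- **Force spike:** one reading of about 61 N at the wrist came at 3.8 s in free space, when a fast move stopped abruptly. That is below the 120 N limit.

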